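Feel three servos for gear play and reject the worn one

ROBOT

A 7-joint arm with a two-finger parallel gripper is mounted at the origin on the work surface. World frame = base frame: x ahead of the robot, y to its left, z up, the work surface at z = 0. Lengths are in m, angles in rad, forces in N, time in s.
With the tool pointing down it reaches from about 0.4 to 0.875 m from the base axis. Payload 19.3 kg.
Tool frame: the origin (TCP) lies on the centre line of the jaws, within the pads' length; the fingertips stand 25 mm ahead of it and the grasp point (between the pads) lies 6 mm ahead of it (tips_ahead is the distance from the TCP to the fingertips, in m); z points along the fingers, y is the direction in which the jaws open and shut (so a half turn about z gives the same grasp; the last joint's range is limited). The gripper opens to 85 mm and grips with 20 to 120 N. Pads are 22 mm wide; open, the fingers measure 114 mm over their backs; the gripper's body (76 mm by 85 mm) begins 54 mm behind the grasp point. The pads swing forward as they close: fully open they stand 13 mm farther back than shut.
Start: joints at [-1.309, 0.521, -0.036, 1.599, 0.021, 1.021, -0.113], TCP at [0.204, 0.591, 0.256] pointing down, gripper open.
Joint ranges: [-2.91, 2.91], [-0.3, 2.13], [-1.5, 1.42], [0.17, 2.43], [-1.26, 4.41], [0.16, 1.93], [-2.52, 2.52]. Speed limits (rad/s): [1.89, 1.89, 2.39, 2.39, 3.01, 3.01, 3.01].

INTERFACE

Orientations are given as [roll, pitch, yaw] about the fixed x, y, z axes, in that order (R = Rz(yaw) Ry(pitch) Rx(roll)).
In Python, from workcell import observe, grab_frame, job_done, outline_of, tips_ahead gives the robot as it stands. The module is installed in compiled form; this text tells all that it offers.
- The arm moves only by the tool move_arm, never from a script. Its argument "motion" is a list of rows, each a list of 2 entries, a list of its own where there are three numbers: the shift along the world's x, y, z in mm, then the turn, a rotation vector about the world's x, y, z in rad. A call has 1 to 12 rows; each row is the pose to reach, as a shift and turn from the pose commanded when the call began; what a row does not reach only later rows make up. A row lasts 1/8 s, in which the tool goes at most 62.5 mm and 10.7 degrees, less where a joint would pass 70% of its speed; a pose out of reach is approached as far as the arm can. A call with a gripper value outside its range is refused whole. "jaw" is the finger opening in mm, from 0 to 85.4, set as the call begins (left out, the last holds). The fingers move at their own pace and stop on an object; "grip_force" is the grip in N (left out, the last holds). Time passes only in rows, so rows that repeat a pose let the fingers close. It gives the time, the measured TCP pose, the force and the opening at its end, in the units of the state.
- observe(): the state, without advancing time (a new reading comes with each control period).
- grab_frame(name): name is "scene" or "top"; returns a dict with "frame" (420x560x3 uint8, red, green, blue), "fx", "fy", "cx", "cy" (pixels), "T" (4x4, takes a point from camera to world coordinates). Camera axes: x right, y down, z forward; pixel columns grow to the right and rows downward; lengths in m; the calibration is good to about 2 mm. A picture is of the moment at which its call begins. There is no depth.
- job_done(): hands the job in, once; it reports no verdict.
Trained networks look in the newest picture that a camera, given by its name, has taken for a name from the list of things; names that differ only in an ending like _2 or _b are one class to them, and where a whole thing is asked for, a point or a joint stands for the part that bears it (a point fixed in the world has none). Each returns a list of dicts, best first, with "score" (0 to 1); they miss things now and then, are a little off and sometimes report something else, mostly with a low value. They report only what shows in the picture. A call takes as long as a camera call. They do not tell look-alikes from the thing itself.
- outline_of(label, camera): "pixels" (420x560 bool, what is visible of it) and "pixel" ([column, row] in pixels, amid what is visible of it).
The state is a dict: "clock": time; "qpos": joint angles; "qd": joint speeds; "joint_efforts": joint torques, N m; "position": TCP position; "tool_rot": TCP orientation; "force": force on the tool from outside, world axes, zero at the start; "moment": the same for the moment, N m; "grip_width": finger opening in m.
Only numpy, scipy, OpenCV 4.12 (cv2) and the standard library are available. Lean on these libraries where they do the work, as an engineer would, in place of code of your own. Each camera call takes 0.05 s, during which the arm holds its last target.

TASK

One of the three servos in the bench stand has a worn gear train. Find it by rocking the horns gently back and forth near the tip, to both ends of their play but without driving the gears round, while the servos sit in the stand; then lift the loose one out and set it down upright in the empty white parts tray. Leave the two sound servos seated in the stand and disturb nothing else on the desk.

Things in the scene. Friction and masses are not known exactly. Their poses are not given: they have to be found in the camera images.
- stand: Grey plastic bench stand fixed to the desk, 64 (x) x 220 (y) x 26 mm high, a low screw foot at each end (268 mm over all). Origin: centre of its underside. Three pockets 16 mm deep (floor 10 mm above the desk) in a row along its y, 75 mm apart; a servo stands in each, all with the stand's heading, horns to its -x.
- pocket_1 (a point): Middle of the mouth of the pocket at the stand's y = +75 mm, 26 mm above the desk, axes as the stand's; the servo's case is centred on it. Each servo's horn is an aluminium bar 8 mm wide and 6 mm thick, its mid-thickness 26 mm above this point, lying along -x from 10 mm (upright shaft) to 51 mm away, past the stand's edge, free all round. Rock it along y some 44 mm out.
- pocket_2 (a point): The same for the pocket at y = 0. Rocking: in its play a horn swings freely and stays where left, 44 mm out about 0.5 mm to each side in a sound servo and 4.4 mm in the worn one; the case in its pocket may add 1 mm. At the end of the play the gears hold against up to about 11 N there, more drives them round: stop at 3 to 5 N.
- pocket_3 (a point): The same for the pocket at y = -75 mm. Each servo: black case 40.5 (x) x 20 (y) x 36 mm high, ears 54.5 mm over all in x at 26.5 to 29 mm up, about 75 g. It stands on the pocket's floor, 0.25 mm free a side, 20 mm of the case showing above the stand, and lifts straight up, best by its two long sides.
- horn_a (a joint): How far (rad, + to the left from above) the gears of one of the servos, here called a, have been driven round by its horn. 0 at the start; play does not show in it; 0.08 is harm. Which pocket it is in is not told. Body origin: on the output shaft, 36 mm above the servo's underside, x along the case.
- horn_b (a joint): How far (rad, + to the left from above) the gears of one of the servos, here called b, have been driven round by its horn. 0 at the start; play does not show in it; 0.08 is harm. Which pocket it is in is not told. Body origin: on the output shaft, 36 mm above the servo's underside, x along the case.
- horn_c (a joint): How far (rad, + to the left from above) the gears of one of the servos, here called c, have been driven round by its horn. 0 at the start; play does not show in it; 0.08 is harm. Which pocket it is in is not told. Body origin: on the output shaft, 36 mm above the servo's underside, x along the case.
- tray_in (a point): Middle of the inner floor (3 mm above the desk) of the empty white plastic parts tray, fixed to the desk: 170 (own x) x 120 (own y) x 28 mm outside, walls 3 mm. A servo with its horn is 78 mm long and fits in along x.
- pliers: Bystander: long-nose pliers with red grips lying on the desk, 160 x 65 x 15 mm, nose along own x; origin under the middle.
- radio: Bystander: small radio board on a black battery holder 62 x 58 mm, 30 mm high, with an upright rod antenna 134 mm high at a corner; origin under the middle.
- mouse: Bystander: computer mouse 94 x 56 x 34 mm; origin under the middle.
There are look-alikes about, which are no part of the job. Leave any pink or red look-alike of the part that bears horn_a alone.

How it is judged:
By the outcome, as a careful person would: the job done as asked, in the order asked, and still so for the second after the job is handed in, with the robot touching nothing.
It also fails if it takes over 72 s, if anything falls off the work surface, if the arm or the gripper's body presses on something with over 40 N, if the wrist force passes 120 N, or if a joint passes its speed limit or range.

## Working session

There is one attempt and no reset: what is moved stays moved. The work goes in short steps, Python scripts to look and compute and a tool call to move; the robot and the scene stay as the last step left them, time stands still between calls to the robot, and variables do not carry over. Pictures are saved under pics/ and viewed, and the job is handed in when it is done.

Besides the shell and the picture viewer there is one more tool, called after "Emit:" as name([rows], argument=value, ...), one row to a line, values as JSON. move_arm: Moves the arm, as the interface text tells. Its arguments: {"type":"object","properties":{"motion":{"type":"array"},"jaw":{"type":"number"},"grip_force":{"type":"number"}},"required":["motion"]}

```bash
mkdir -p pics; ls; python3 - <<'E'
from workcell import *
import cv2,numpy as np
print(observe(), tips_ahead if not callable(tips_ahead) else tips_ahead())
for n in("scene","top"):
    d=grab_frame(n); cv2.imwrite(f"pics/{n}0.png",cv2.cvtColor(d["frame"],cv2.COLOR_RGB2BGR)); print(n,d["fx"],d["fy"],d["cx"],d["cy"],np.round(d["T"],4).tolist())
E
```

```text
pics
{'clock': 0.0, 'qpos': array([-1.30921326,  0.52200414, -0.03630738,  1.59993562,  0.02118917,
        1.02109603, -0.11279783]), 'qd': array([ 0.00042499,  0.0007902 , -0.00028958, -0.00097328, -0.00043431,
       -0.00160623, -0.00029118]), 'joint_efforts': array([-6.38615184e-04, -9.27099609e+01,  1.98000938e+00, -3.69926155e+01,
        1.79554633e-02,  8.09243415e-03,  1.14286436e-05]), 'position': array([0.2035303 , 0.5906435 , 0.25575801]), 'tool_rot': array([-3.14053669e+00,  7.43076136e-05,  2.80977750e+00]), 'force': array([ 0.18575814,  0.05701736, -0.21863269]), 'moment': array([-0.02019549, -0.03782586,  0.01066225]), 'grip_width': 0.08524814914815448} 0.025
scene 503.78550923550307 503.78550923550307 275.5247312198244 213.07665315167543 [[0.8174, 0.3014, -0.491, 1.0783], [0.576, -0.4458, 0.6852, -0.7527], [-0.0124, -0.8429, -0.538, 0.6025], [0.0, 0.0, 0.0, 1.0]]
top 379.41769053370206 379.41769053370206 279.96095021932655 207.1865935170915 [[-0.0084, -0.9916, 0.129, 0.4948], [-0.9999, 0.0068, -0.0124, -0.0455], [0.0114, -0.1291, -0.9916, 0.828], [0.0, 0.0, 0.0, 1.0]]
```

View pics/scene0.png

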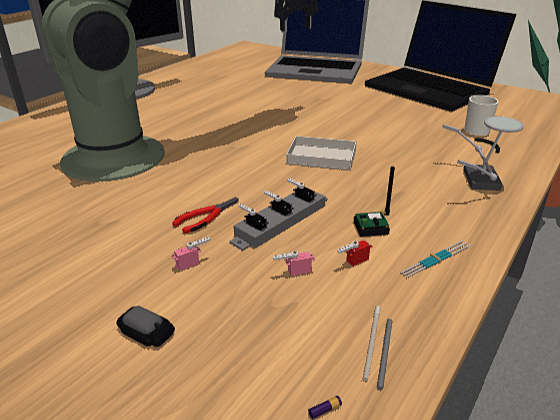

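View pics/top0.png

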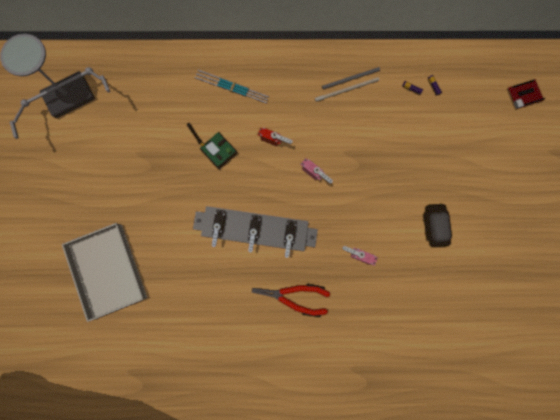

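Top view: stand near (255,229) with its servos at about (218,227), (254,232) and (290,238), horns pointing down the image (world -x). The tray is near (105,271) and the pliers near (293,297). The look-alikes are pink and red. Next I'll get outlines and fit poses.

```bash
cat > h.py <<'E'
from workcell import *
import cv2,numpy as np
def proj(d,P):
    T=np.asarray(d["T"]);P=np.asarray(P,float);c=(P-T[:3,3])@T[:3,:3]
    return np.c_[d["fx"]*c[:,0]/c[:,2]+d["cx"],d["fy"]*c[:,1]/c[:,2]+d["cy"]]
def ray(d,px,z):
    T=np.asarray(d["T"]);v=T[:3,:3]@np.array([(px[0]-d["cx"])/d["fx"],(px[1]-d["cy"])/d["fy"],1]);o=T[:3,3]
    return o+v*(z-o[2])/v[2]
E
python3 - <<'E'
from h import *
import pickle
out={}
for n in("scene","top"):
    d=grab_frame(n); im=cv2.resize(cv2.cvtColor(d["frame"],cv2.COLOR_RGB2BGR),None,fx=1,fy=1)
    for l in("stand","horn_a","tray_in","pliers","radio"):
        try: r=outline_of(l,n)
        except Exception as e: print(l,e); continue
        out[n,l]=r
        for k in r:
            m=k["pixels"]; print(n,l,round(k["score"],2),k["pixel"],m.sum())
            c,_=cv2.findContours(m.astype(np.uint8),cv2.RETR_EXTERNAL,cv2.CHAIN_APPROX_NONE); cv2.drawContours(im,c,-1,(0,255,255),1)
    out[n]=d
    cv2.imwrite(f"pics/{n}_o.png",im)
    crop=d["frame"][190:275,180:330] if n=="top" else d["frame"][130:260,225:365]
    cv2.imwrite(f"pics/{n}_c.png",cv2.resize(cv2.cvtColor(crop,cv2.COLOR_RGB2BGR),None,fx=5 if n=="top" else 4.5,fy=5 if n=="top" else 4.5,interpolation=cv2.INTER_CUBIC))
pickle.dump(out,open("o.pkl","wb"))
E
```

```text
scene stand 0.63 [273.6, 223.3] 2203
scene horn_a 0.6 [194.5, 243.1] 104
scene horn_a 0.5 [275.2, 196.4] 60
scene horn_a 0.47 [250.4, 213.4] 82
scene horn_a 0.45 [284.3, 257.0] 94
scene horn_a 0.41 [348.5, 246.7] 104
scene horn_a 0.23 [273.1, 221.0] 1924
scene tray_in 0.97 [324.5, 153.9] 1941
scene tray_in 0.45 [270.7, 221.9] 2058
scene pliers 0.9 [201.0, 215.6] 706
scene radio 0.64 [374.3, 222.2] 974
top stand 0.72 [257.7, 228.0] 2878
top horn_a 0.65 [320.5, 171.9] 112
top horn_a 0.54 [218.0, 236.2] 109
top horn_a 0.5 [288.2, 247.2] 95
top horn_a 0.44 [354.0, 252.1] 104
top tray_in 0.88 [102.2, 271.4] 5233
top tray_in 0.22 [301.1, 292.1] 860
top pliers 0.73 [299.2, 294.7] 969
top radio 0.63 [217.7, 149.0] 865
```

View pics/top_c.png

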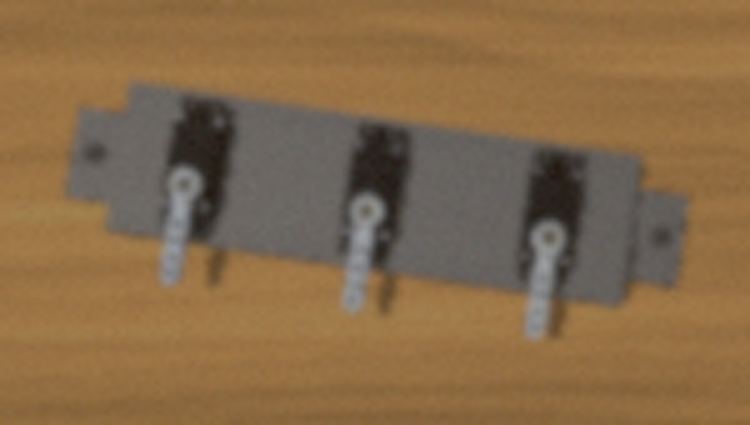

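View pics/scene_c.png

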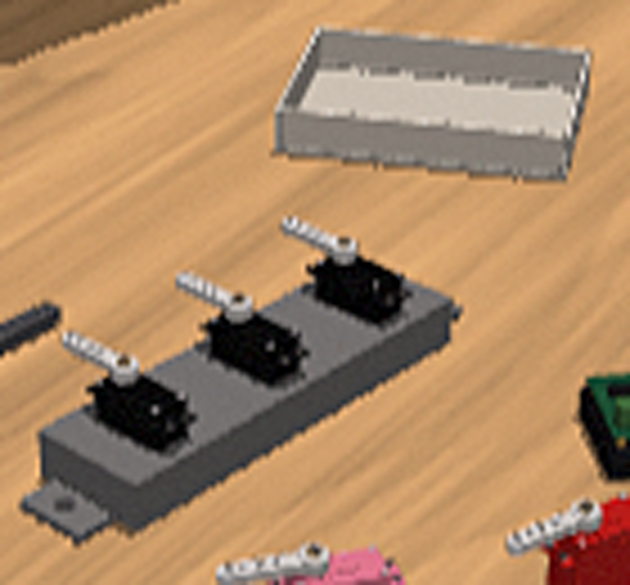

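View pics/top_o.png

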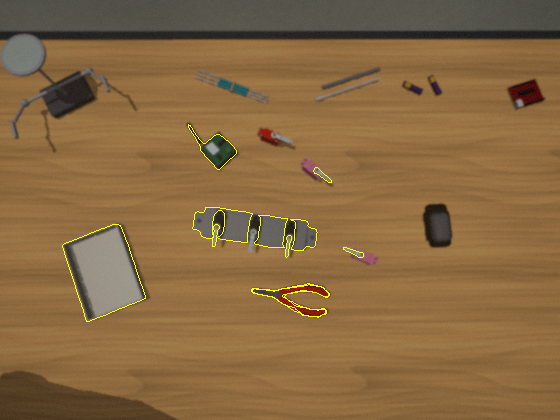

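```bash
cat > fit.py <<'E'
from h import *
import pickle
from scipy.optimize import least_squares
o=pickle.load(open("o.pkl","rb"));t,s=o["top"],o["scene"]
ct=lambda a:(np.array(a)+.5)/5-.5+[180,190]
cs=lambda a:(np.array(a)+.5)/4.5-.5+[225,130]
TP=[((32,110,26),(133,84)),((32,-110,26),(640,156)),((-32,-110,26),(622,303)),((-32,110,26),(107,230)),
((-10,75,55),(184,184)),((-10,0,55),(367,211)),((-10,-75,55),(548,237))]
SP=[((-32,-110,26),(42,432)),((32,-110,26),(133,487)),((32,110,26),(457,301)),((32,-110,0),(130,532)),
((-10,75,55),(345,243)),((-10,0,55),(239,300)),((-10,-75,55),(124,362))]
def w(p,L):
    c,n=np.cos(p[2]),np.sin(p[2]);L=np.array(L)/1000.
    return np.c_[p[0]+c*L[:,0]-n*L[:,1],p[1]+n*L[:,0]+c*L[:,1],L[:,2]]
def res(p,use="ts"):
    r=[]
    if "t" in use:r.append(proj(t,w(p,[a for a,_ in TP]))-ct([b for _,b in TP]))
    if "s" in use:r.append(proj(s,w(p,[a for a,_ in SP]))-cs([b for _,b in SP]))
    return np.vstack(r).ravel()
for u in("t","s","ts"):
    f=least_squares(res,[.55,0,-.1],args=(u,),loss="soft_l1");print(u,f.x.round(4));print(res(f.x,u).reshape(-1,2).round(1).tolist())
p=f.x
for y in(75,0,-75): print(y,w(p,[(0,y,26),(-44,y,52),(-51,y,52)]).round(4).tolist())
# tips of horns
for c in [(167,278),(351,305),(535,333)]: print("tip",ray(t,ct(c),.055).round(4), ((ray(t,ct(c),.055)-np.r_[p[:2],0])[:2]@np.array([[np.cos(p[2]),-np.sin(p[2])],[np.sin(p[2]),np.cos(p[2])]])).round(4))
# tray
m=o["top","tray_in"][0]["pixels"].astype(np.uint8)
def tr(p,z):
    return w(p,[(85,60,z),(85,-60,z),(-85,-60,z),(-85,60,z)])
# silhouette IoU fit in both
from scipy.optimize import minimize
M={"top":m,"scene":o["scene","tray_in"][0]["pixels"].astype(np.uint8)}
def cost(q,cams):
    tot=0
    for n in cams:
        P=proj(o[n],np.vstack([tr(q,0),tr(q,28)]));h=cv2.convexHull((P*16).astype(np.float32)).round().astype(np.int32)
        k=np.zeros((420,560),np.uint8);cv2.fillConvexPoly(k,h,1,shift=4)
        tot+=1-(k&M[n]).sum()/(k|M[n]).sum()
    return tot
c0=ray(t,(105,271),.014)
for cams in(["top"],["scene"],["top","scene"]):
  b=min((minimize(cost,[c0[0],c0[1],a],args=(cams,),method="Nelder-Mead",options=dict(initial_simplex=[[c0[0],c0[1],a],[c0[0]+.01,c0[1],a],[c0[0],c0[1]+.01,a],[c0[0],c0[1],a+.15]])) for a in(-.3,.2,.6,-.8)),key=lambda r:r.fun)
  print(cams,b.x.round(4),b.fun)
E
python3 fit.py
```

```text
t [ 0.5551 -0.0014 -0.1496]
[[-0.6, -0.5], [0.4, -0.3], [0.0, 0.3], [-0.4, 0.1], [0.2, 0.2], [0.0, 0.0], [0.3, 0.1]]
s [ 0.5554 -0.0014 -0.1676]
[[-1.1, -0.7], [-0.0, -0.5], [-0.3, -0.2], [1.1, 0.1], [0.3, 0.6], [0.1, 0.5], [-0.1, 0.3]]
ts [ 0.5551 -0.0014 -0.1554]
[[-0.4, -0.8], [0.5, -0.0], [-0.1, 0.6], [-0.5, -0.2], [0.2, 0.0], [-0.0, 0.0], [0.2, 0.3], [-0.9, -0.4], [0.5, -0.3], [-0.8, -0.5], [1.6, 0.3], [-0.1, 0.4], [-0.0, 0.4], [0.0, 0.4]]
75 [[0.5667, 0.0727, 0.026], [0.5232, 0.0795, 0.052], [0.5163, 0.0806, 0.052]]
0 [[0.5551, -0.0014, 0.026], [0.5116, 0.0054, 0.052], [0.5047, 0.0065, 0.052]]
-75 [[0.5435, -0.0755, 0.026], [0.5, -0.0687, 0.052], [0.4931, -0.0676, 0.052]]
tip [0.5188 0.081  0.055 ] [-0.0486  0.0758]
tip [0.5073 0.0066 0.055 ] [-0.0484  0.0004]
tip [ 0.4954 -0.0678  0.055 ] [-0.0486 -0.0748]
['top'] [0.4672 0.3157 0.3794] 0.025899012483696637
['scene'] [0.4693 0.3134 0.3687] 0.03148425787106446
['top', 'scene'] [0.4682 0.3153 0.3715] 0.0736842657877882
```

Both cameras agree on the stand to about 1 mm: centre (0.555, -0.001), yaw about -0.153. Tray is at (0.468, 0.315), yaw 0.37. I'll straddle each horn from beyond its tip with the jaw at 26 mm. Pocket 1 comes first.

Emit:
move_arm([
  [[60, -100, -30], [0, 0, 0.06]],
  [[150, -250, -60], [0, 0, 0.12]],
  [[250, -420, -100], [0, 0, 0.18]],
  [[309, -510, -120], [0, 0, 0.18]],
  [[309, -510, -120], [0, 0, 0.18]],
  [[309, -510, -120], [0, 0, 0.18]],
  [[309, -510, -120], [0, 0, 0.18]],
  [[309, -510, -120], [0, 0, 0.18]],
  [[309, -510, -120], [0, 0, 0.18]],
  [[309, -510, -120], [0, 0, 0.18]],
  [[309, -510, -120], [0, 0, 0.18]],
  [[309, -510, -120], [0, 0, 0.18]],
], jaw=26)

```text
clock: 2.2
position: [0.5125, 0.0814, 0.1363]
tool_rot: [3.141, -0.0, 2.99]
force: [-0.1, 0.3, 1.0]
grip_width: 0.0261
```

```bash
cat > look.py <<'E'
from h import *
import sys
def look(tag,cams=("top","scene")):
    ims=[]
    for n in cams:
        d=grab_frame(n); c=d["frame"][180:280,180:330] if n=="top" else d["frame"][120:260,220:360]
        c=cv2.resize(cv2.cvtColor(c,cv2.COLOR_RGB2BGR),(None),fx=400/c.shape[1],fy=400/c.shape[1],interpolation=cv2.INTER_CUBIC)
        ims.append(cv2.copyMakeBorder(c,0,400-c.shape[0],0,0,cv2.BORDER_CONSTANT))
    cv2.imwrite(f"pics/{tag}.png",np.hstack(ims))
look(sys.argv[1])
s=observe();print(s["clock"],s["position"].round(4),s["tool_rot"].round(3),s["force"].round(2),s["grip_width"])
E
python3 look.py a1; python3 -c "import workcell;print(workcell.tips_ahead)"
```

```text
2.3 [0.5123 0.0821 0.1365] [3.141 0.    2.991] [ 0.36 -0.06  0.5 ] 0.025935260294693164
0.025
```

View pics/a1.png

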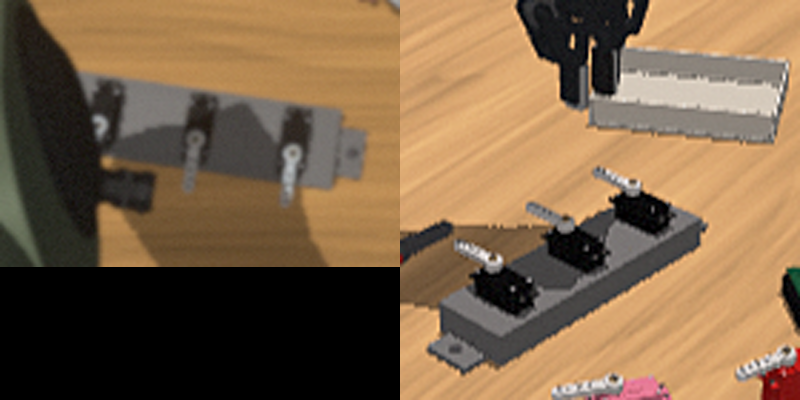

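The arm hides pocket 1 in the top view; in the scene view the open fingers hang above the far horn. I'll descend so the horn sits between the fingers.

Emit:
move_arm([
  [[0, 0, -30], [0, 0, 0]],
  [[0, 0, -55], [0, 0, 0]],
  [[0, 0, -70], [0, 0, 0]],
  [[0, 0, -74], [0, 0, 0]],
  [[0, 0, -74], [0, 0, 0]],
  [[0, 0, -74], [0, 0, 0]],
])

```text
clock: 3.05
position: [0.513, 0.081, 0.063]
tool_rot: [3.141, 0.001, 2.99]
force: [-0.3, -0.3, -0.4]
grip_width: 0.0259
```

```bash
python3 look.py a2
```

```text
3.15 [0.5129 0.081  0.0629] [3.141e+00 1.000e-03 2.990e+00] [ 0.46 -0.56 -1.44] 0.026344003456416742
```

View pics/a2.png

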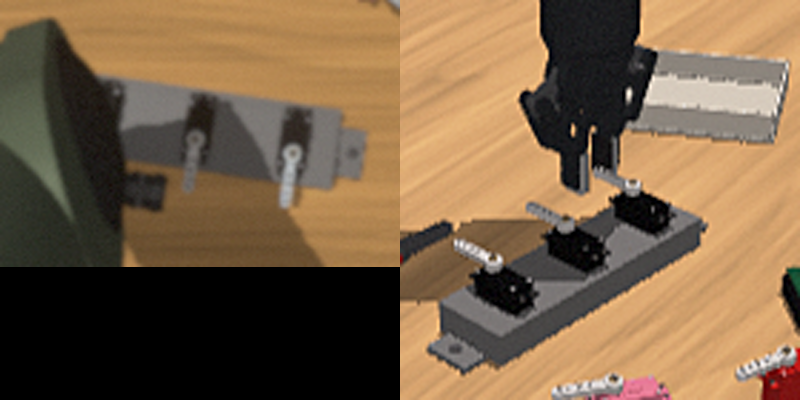

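The horn tip is between the fingers. I'll feel toward the stand's +y, which is (0.15, 0.99).

Emit:
move_arm([
  [[0.3, 2, 0], [0, 0, 0]],
  [[0.6, 4, 0], [0, 0, 0]],
  [[0.9, 6, 0], [0, 0, 0]],
  [[1.0, 6.5, 0], [0, 0, 0]],
  [[1.1, 7, 0], [0, 0, 0]],
  [[1.1, 7, 0], [0, 0, 0]],
])

```text
clock: 3.9
position: [0.5137, 0.0879, 0.0623]
tool_rot: [-3.142, -0.0, 2.99]
force: [-0.1, 0.1, -0.4]
grip_width: 0.026
```

Emit:
move_arm([
  [[0.1, 0.5, 0], [0, 0, 0]],
  [[0.15, 1.0, 0], [0, 0, 0]],
  [[0.15, 1.0, 0], [0, 0, 0]],
])

```text
clock: 4.28
position: [0.5138, 0.0889, 0.0623]
tool_rot: [3.142, -0.0, 2.99]
force: [-0.3, 0.7, 0.2]
grip_width: 0.0259
```

Emit:
move_arm([
  [[0.1, 0.5, 0], [0, 0, 0]],
  [[0.1, 0.5, 0], [0, 0, 0]],
])

```text
clock: 4.53
position: [0.514, 0.0895, 0.0623]
tool_rot: [3.142, 0.0, 2.99]
force: [-0.0, 0.4, 0.8]
grip_width: 0.0259
```

Emit:
move_arm([
  [[0.1, 0.5, 0], [0, 0, 0]],
  [[0.1, 0.5, 0], [0, 0, 0]],
])

```text
clock: 4.78
position: [0.5141, 0.0899, 0.0623]
tool_rot: [-3.142, 0.0, 2.99]
force: [0.8, 0.8, 0.8]
grip_width: 0.026
```

Emit:
move_arm([
  [[0.1, 0.5, 0], [0, 0, 0]],
  [[0.1, 0.5, 0], [0, 0, 0]],
])

```text
clock: 5.03
position: [0.5142, 0.0904, 0.0623]
tool_rot: [-3.142, 0.0, 2.99]
force: [0.3, -1.1, 0.3]
grip_width: 0.0261
```

Emit:
move_arm([
  [[0.05, 0.3, 0], [0, 0, 0]],
  [[0.05, 0.3, 0], [0, 0, 0]],
])

```text
clock: 5.28
position: [0.5142, 0.0907, 0.0623]
tool_rot: [-3.142, -0.0, 2.99]
force: [-0.2, -0.5, 0.8]
grip_width: 0.026
```

```bash
python3 look.py a3
```

```text
5.375 [0.5142 0.0907 0.0623] [-3.142 -0.     2.99 ] [-0.34  0.86 -0.65] 0.025959408344405428
```

View pics/a3.png

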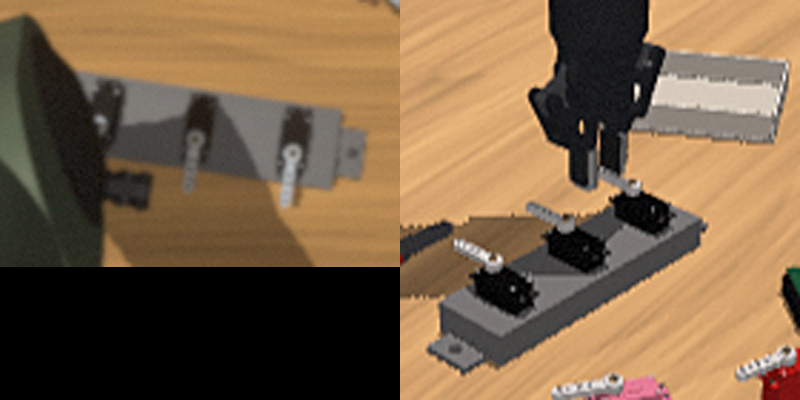

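The near finger is at or close to the horn and the force is still noise. I'll continue in small steps.

Emit:
move_arm([
  [[0.1, 0.5, 0], [0, 0, 0]],
  [[0.1, 0.5, 0], [0, 0, 0]],
])

```text
clock: 5.62
position: [0.5143, 0.0913, 0.0623]
tool_rot: [3.142, -0.0, 2.99]
force: [-0.1, -0.1, -0.5]
grip_width: 0.0262
```

Emit:
move_arm([
  [[0.1, 0.5, 0], [0, 0, 0]],
  [[0.1, 0.5, 0], [0, 0, 0]],
])

```text
clock: 5.88
position: [0.5144, 0.0917, 0.0623]
tool_rot: [3.142, 0.0, 2.99]
force: [-0.0, -0.1, 0.3]
grip_width: 0.0258
```

Emit:
move_arm([
  [[0.05, 0.4, 0], [0, 0, 0]],
  [[0.05, 0.4, 0], [0, 0, 0]],
])

```text
clock: 6.12
position: [0.5145, 0.0921, 0.0623]
tool_rot: [-3.142, 0.0, 2.99]
force: [0.4, -0.1, -0.1]
grip_width: 0.0262
```

Emit:
move_arm([
  [[0.05, 0.4, 0], [0, 0, 0]],
  [[0.05, 0.4, 0], [0, 0, 0]],
])

```text
clock: 6.38
position: [0.5145, 0.0925, 0.0623]
tool_rot: [3.142, 0.0, 2.99]
force: [0.1, 0.3, -0.1]
grip_width: 0.026
```

Emit:
move_arm([
  [[0.05, 0.4, 0], [0, 0, 0]],
  [[0.05, 0.4, 0], [0, 0, 0]],
])

```text
clock: 6.62
position: [0.5146, 0.0929, 0.0623]
tool_rot: [3.142, 0.0, 2.99]
force: [-0.0, -0.1, 0.5]
grip_width: 0.0258
```

Emit:
move_arm([
  [[0.05, 0.4, 0], [0, 0, 0]],
  [[0.05, 0.4, 0], [0, 0, 0]],
])

```text
clock: 6.88
position: [0.5146, 0.0933, 0.0623]
tool_rot: [-3.142, -0.0, 2.99]
force: [-0.5, -0.1, -0.5]
grip_width: 0.0262
```

```bash
python3 - <<'E'
from h import *
d=grab_frame("scene");c=d["frame"][140:220,260:340]
cv2.imwrite("pics/a4.png",cv2.resize(cv2.cvtColor(c,cv2.COLOR_RGB2BGR),None,fx=7,fy=7,interpolation=cv2.INTER_CUBIC))
E
```

```text
(no output)
```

View pics/a4.png

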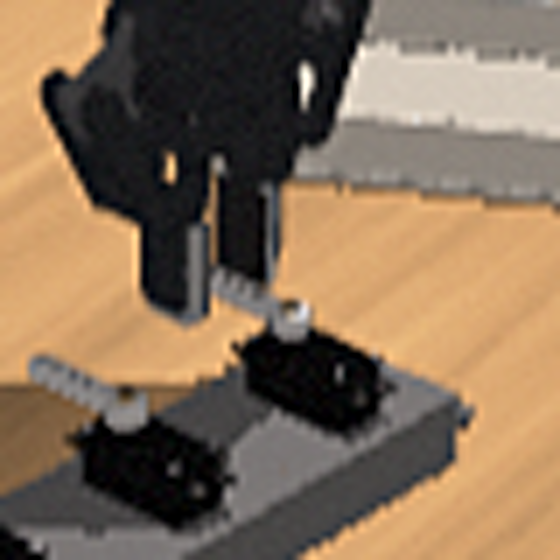

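The near finger's pad is at the horn's side, and the horn may be following it. I'll continue carefully.

Emit:
move_arm([
  [[0.05, 0.4, 0], [0, 0, 0]],
  [[0.05, 0.4, 0], [0, 0, 0]],
])

```text
clock: 7.18
position: [0.5147, 0.0937, 0.0623]
tool_rot: [3.142, 0.0, 2.99]
force: [-0.3, -0.2, 0.0]
grip_width: 0.0258
```

Emit:
move_arm([
  [[0.05, 0.4, 0], [0, 0, 0]],
  [[0.05, 0.4, 0], [0, 0, 0]],
])

```text
clock: 7.42
position: [0.5147, 0.0942, 0.0623]
tool_rot: [3.142, 0.0, 2.99]
force: [0.3, 0.3, -0.2]
grip_width: 0.0259
```

Emit:
move_arm([
  [[0.05, 0.4, 0], [0, 0, 0]],
  [[0.05, 0.4, 0], [0, 0, 0]],
])

```text
clock: 7.68
position: [0.5148, 0.0946, 0.0623]
tool_rot: [3.142, 0.0, 2.99]
force: [0.5, 0.8, 0.5]
grip_width: 0.0259
```

Emit:
move_arm([
  [[0.05, 0.3, 0], [0, 0, 0]],
  [[0.05, 0.3, 0], [0, 0, 0]],
])

```text
clock: 7.92
position: [0.5148, 0.0948, 0.0623]
tool_rot: [-3.142, 0.0, 2.99]
force: [-0.6, 0.6, 0.2]
grip_width: 0.0261
```

```bash
python3 - <<'E'
from h import *
d=grab_frame("scene");c=d["frame"][140:220,260:340]
a=cv2.resize(cv2.cvtColor(c,cv2.COLOR_RGB2BGR),None,fx=5,fy=5,interpolation=cv2.INTER_CUBIC)
import pickle
o=pickle.load(open("o.pkl","rb"));c=o["scene"]["frame"][140:220,260:340]
b=cv2.resize(cv2.cvtColor(c,cv2.COLOR_RGB2BGR),None,fx=5,fy=5,interpolation=cv2.INTER_CUBIC)
cv2.imwrite("pics/a5.png",np.hstack([b,a]));print(observe()["force"])
E
```

```text
[ 0.761153    0.86545606 -0.25541174]
```

View pics/a5.png

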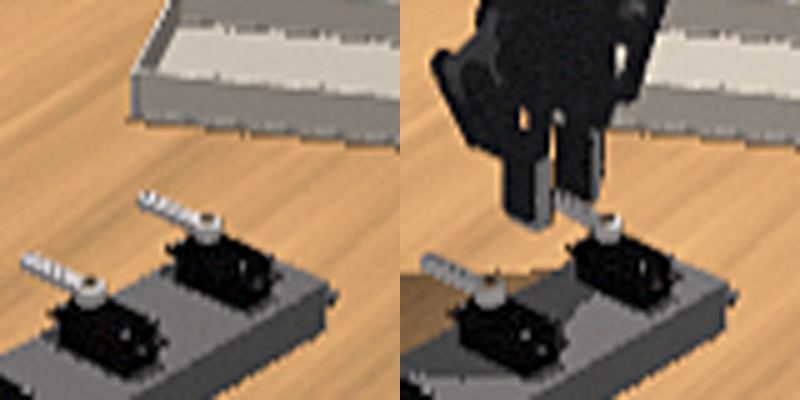

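Compared with the first picture, the pocket 1 horn has swung (steeper from its hub at (607,227) to (560,200)) with almost no force. That suggests large play. I'll keep going until the end stop.

Emit:
move_arm([
  [[0.05, 0.3, 0], [0, 0, 0]],
  [[0.05, 0.3, 0], [0, 0, 0]],
])

```text
clock: 8.22
position: [0.5149, 0.0951, 0.0623]
tool_rot: [-3.142, 0.0, 2.99]
force: [0.1, -0.4, -0.4]
grip_width: 0.0255
```

Emit:
move_arm([
  [[0.05, 0.3, 0], [0, 0, 0]],
  [[0.05, 0.3, 0], [0, 0, 0]],
])

```text
clock: 8.48
position: [0.5149, 0.0954, 0.0623]
tool_rot: [-3.142, -0.0, 2.99]
force: [0.0, 0.2, 0.2]
grip_width: 0.0257
```

Emit:
move_arm([
  [[0.05, 0.3, 0], [0, 0, 0]],
  [[0.05, 0.3, 0], [0, 0, 0]],
])

```text
clock: 8.72
position: [0.515, 0.0957, 0.0623]
tool_rot: [-3.142, 0.0, 2.99]
force: [-0.9, -1.0, 0.8]
grip_width: 0.026
```

Emit:
move_arm([
  [[0.03, 0.2, 0], [0, 0, 0]],
  [[0.03, 0.2, 0], [0, 0, 0]],
])

```text
clock: 8.98
position: [0.515, 0.0958, 0.0623]
tool_rot: [-3.142, -0.0, 2.99]
force: [-0.5, -1.1, -0.3]
grip_width: 0.0257
```

Emit:
move_arm([
  [[0.03, 0.2, 0], [0, 0, 0]],
  [[0.03, 0.2, 0], [0, 0, 0]],
])

```text
clock: 9.22
position: [0.515, 0.096, 0.0623]
tool_rot: [-3.141, -0.0, 2.99]
force: [-0.6, -0.8, 0.5]
grip_width: 0.0262
```

Emit:
move_arm([
  [[0.03, 0.2, 0], [0, 0, 0]],
  [[0.03, 0.2, 0], [0, 0, 0]],
])

```text
clock: 9.48
position: [0.5151, 0.0962, 0.0623]
tool_rot: [-3.141, 0.0, 2.99]
force: [-0.3, -0.7, 2.1]
grip_width: 0.026
```

```bash
python3 - <<'E'
from h import *
F=[]
for i in range(3):
    d=grab_frame("scene");F.append(observe()["force"])
print(np.round(F,2))
c=d["frame"][140:220,260:340]
cv2.imwrite("pics/a6.png",cv2.resize(cv2.cvtColor(c,cv2.COLOR_RGB2BGR),None,fx=7,fy=7,interpolation=cv2.INTER_CUBIC))
E
```

```text
[[-0.71 -1.7  -0.45]
 [ 0.87 -1.82  0.55]
 [-0.16 -2.39  0.94]]
```

View pics/a6.png

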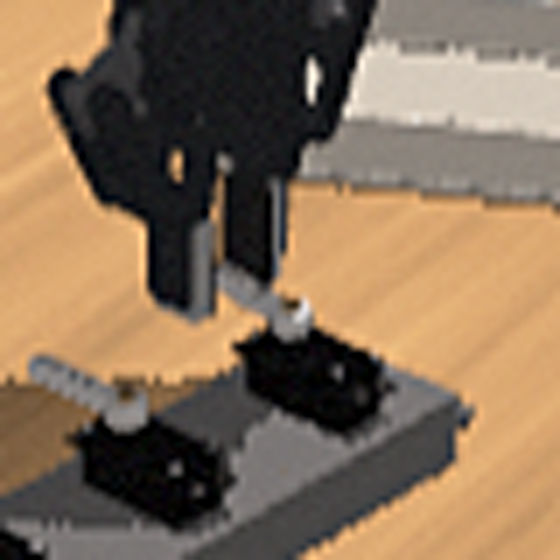

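The horn has visibly swung (hub (293,318) to (222,270)) and resistance is building at about 2 N. One more small step.

Emit:
move_arm([
  [[0.03, 0.2, 0], [0, 0, 0]],
  [[0.03, 0.2, 0], [0, 0, 0]],
])

```text
clock: 9.88
position: [0.5151, 0.0964, 0.0623]
tool_rot: [-3.141, -0.0, 2.99]
force: [-1.0, -1.7, 0.5]
grip_width: 0.0264
```

Emit:
move_arm([
  [[0.03, 0.2, 0], [0, 0, 0]],
  [[0.03, 0.2, 0], [0, 0, 0]],
])

```text
clock: 10.12
position: [0.5151, 0.0966, 0.0623]
tool_rot: [-3.141, -0.0, 2.99]
force: [-0.8, -3.2, 1.0]
grip_width: 0.0261
```

The end stop on the +y side holds at 3.2 N (tool y 0.0966). Now the other side.

Emit:
move_arm([
  [[-0.6, -4, 0], [0, 0, 0]],
  [[-1.2, -8, 0], [0, 0, 0]],
  [[-1.8, -12, 0], [0, 0, 0]],
  [[-2.2, -14.5, 0], [0, 0, 0]],
  [[-2.5, -16.5, 0], [0, 0, 0]],
  [[-2.7, -17.5, 0], [0, 0, 0]],
  [[-2.7, -17.5, 0], [0, 0, 0]],
])

```text
clock: 11.0
position: [0.5124, 0.0792, 0.0623]
tool_rot: [3.142, 0.0, 2.99]
force: [-0.3, -0.3, 0.1]
grip_width: 0.0257
```

Emit:
move_arm([
  [[-0.08, -0.5, 0], [0, 0, 0]],
  [[-0.16, -1, 0], [0, 0, 0]],
  [[-0.16, -1, 0], [0, 0, 0]],
])

```text
clock: 11.38
position: [0.5122, 0.0782, 0.0623]
tool_rot: [-3.142, -0.0, 2.99]
force: [0.1, 0.1, 0.5]
grip_width: 0.026
```

Emit:
move_arm([
  [[-0.08, -0.5, 0], [0, 0, 0]],
  [[-0.16, -1, 0], [0, 0, 0]],
  [[-0.16, -1, 0], [0, 0, 0]],
])

```text
clock: 11.75
position: [0.5121, 0.0771, 0.0623]
tool_rot: [-3.142, -0.0, 2.99]
force: [-0.0, 0.1, -0.8]
grip_width: 0.0261
```

Emit:
move_arm([
  [[-0.08, -0.5, 0], [0, 0, 0]],
  [[-0.12, -0.8, 0], [0, 0, 0]],
  [[-0.12, -0.8, 0], [0, 0, 0]],
])

```text
clock: 12.12
position: [0.512, 0.0764, 0.0623]
tool_rot: [-3.142, 0.0, 2.99]
force: [0.8, 0.3, 0.2]
grip_width: 0.0262
```

Emit:
move_arm([
  [[-0.08, -0.5, 0], [0, 0, 0]],
  [[-0.12, -0.8, 0], [0, 0, 0]],
  [[-0.12, -0.8, 0], [0, 0, 0]],
])

```text
clock: 12.5
position: [0.5119, 0.0756, 0.0623]
tool_rot: [-3.142, 0.0, 2.99]
force: [1.0, -0.3, 0.8]
grip_width: 0.026
```

Emit:
move_arm([
  [[-0.08, -0.5, 0], [0, 0, 0]],
  [[-0.16, -1, 0], [0, 0, 0]],
  [[-0.16, -1, 0], [0, 0, 0]],
])

```text
clock: 12.88
position: [0.5117, 0.0746, 0.0623]
tool_rot: [-3.142, -0.0, 2.99]
force: [0.5, 0.0, -1.2]
grip_width: 0.0258
```

Emit:
move_arm([
  [[-0.08, -0.5, 0], [0, 0, 0]],
  [[-0.16, -1, 0], [0, 0, 0]],
  [[-0.16, -1, 0], [0, 0, 0]],
])

```text
clock: 13.25
position: [0.5115, 0.0735, 0.0623]
tool_rot: [-3.142, -0.0, 2.99]
force: [-0.0, 0.6, 0.3]
grip_width: 0.026
```

Emit:
move_arm([
  [[-0.08, -0.5, 0], [0, 0, 0]],
  [[-0.16, -1, 0], [0, 0, 0]],
  [[-0.16, -1, 0], [0, 0, 0]],
])

```text
clock: 13.62
position: [0.5113, 0.0725, 0.0623]
tool_rot: [-3.142, -0.0, 2.99]
force: [0.2, 0.5, 0.3]
grip_width: 0.0258
```

Emit:
move_arm([
  [[-0.08, -0.5, 0], [0, 0, 0]],
  [[-0.12, -0.8, 0], [0, 0, 0]],
  [[-0.12, -0.8, 0], [0, 0, 0]],
])

```text
clock: 14.0
position: [0.5112, 0.0718, 0.0623]
tool_rot: [-3.142, -0.0, 2.99]
force: [-0.8, 0.5, 0.9]
grip_width: 0.026
```

Emit:
move_arm([
  [[-0.08, -0.5, 0], [0, 0, 0]],
  [[-0.08, -0.5, 0], [0, 0, 0]],
])

```text
clock: 14.25
position: [0.5112, 0.0713, 0.0623]
tool_rot: [-3.142, -0.0, 2.99]
force: [-0.3, 0.9, 0.0]
grip_width: 0.0262
```

Emit:
move_arm([
  [[-0.06, -0.4, 0], [0, 0, 0]],
  [[-0.06, -0.4, 0], [0, 0, 0]],
])

```text
clock: 14.5
position: [0.5111, 0.0709, 0.0623]
tool_rot: [-3.142, -0.0, 2.99]
force: [-0.3, -0.1, 0.0]
grip_width: 0.0257
```

Emit:
move_arm([
  [[-0.06, -0.4, 0], [0, 0, 0]],
  [[-0.06, -0.4, 0], [0, 0, 0]],
])

```text
clock: 14.75
position: [0.5111, 0.0704, 0.0623]
tool_rot: [-3.142, 0.0, 2.99]
force: [0.1, 0.4, -0.6]
grip_width: 0.0259
```

Emit:
move_arm([
  [[-0.06, -0.4, 0], [0, 0, 0]],
  [[-0.06, -0.4, 0], [0, 0, 0]],
])

```text
clock: 15.0
position: [0.511, 0.07, 0.0623]
tool_rot: [-3.142, 0.0, 2.99]
force: [-0.3, 1.0, 0.6]
grip_width: 0.0258
```

Emit:
move_arm([
  [[-0.06, -0.4, 0], [0, 0, 0]],
  [[-0.06, -0.4, 0], [0, 0, 0]],
])

```text
clock: 15.25
position: [0.5109, 0.0696, 0.0623]
tool_rot: [-3.142, -0.0, 2.99]
force: [-0.1, 0.1, 0.9]
grip_width: 0.0255
```

Emit:
move_arm([
  [[-0.05, -0.3, 0], [0, 0, 0]],
  [[-0.05, -0.3, 0], [0, 0, 0]],
])

```text
clock: 15.5
position: [0.5109, 0.0694, 0.0623]
tool_rot: [3.142, 0.0, 2.99]
force: [0.1, -0.1, 0.5]
grip_width: 0.0259
```

Emit:
move_arm([
  [[-0.05, -0.3, 0], [0, 0, 0]],
  [[-0.05, -0.3, 0], [0, 0, 0]],
])

```text
clock: 15.75
position: [0.5108, 0.0691, 0.0623]
tool_rot: [-3.142, -0.0, 2.99]
force: [-0.1, -0.2, 0.1]
grip_width: 0.0259
```

Emit:
move_arm([
  [[-0.05, -0.3, 0], [0, 0, 0]],
  [[-0.05, -0.3, 0], [0, 0, 0]],
])

```text
clock: 16.0
position: [0.5108, 0.0688, 0.0623]
tool_rot: [-3.142, -0.0, 2.99]
force: [0.5, -0.1, -0.8]
grip_width: 0.0261
```

Emit:
move_arm([
  [[-0.05, -0.3, 0], [0, 0, 0]],
  [[-0.05, -0.3, 0], [0, 0, 0]],
])

```text
clock: 16.25
position: [0.5107, 0.0685, 0.0623]
tool_rot: [-3.142, 0.0, 2.99]
force: [0.3, -0.2, -1.0]
grip_width: 0.0259
```

Emit:
move_arm([
  [[-0.05, -0.3, 0], [0, 0, 0]],
  [[-0.05, -0.3, 0], [0, 0, 0]],
])

```text
clock: 16.5
position: [0.5107, 0.0682, 0.0623]
tool_rot: [3.142, -0.0, 2.99]
force: [-0.3, 0.1, 0.1]
grip_width: 0.0262
```

Emit:
move_arm([
  [[-0.03, -0.2, 0], [0, 0, 0]],
  [[-0.03, -0.2, 0], [0, 0, 0]],
])

```text
clock: 16.75
position: [0.5106, 0.068, 0.0623]
tool_rot: [-3.142, -0.0, 2.99]
force: [-0.3, 0.4, -1.0]
grip_width: 0.0263
```

Emit:
move_arm([
  [[-0.03, -0.2, 0], [0, 0, 0]],
  [[-0.03, -0.2, 0], [0, 0, 0]],
])

```text
clock: 17.0
position: [0.5106, 0.0678, 0.0623]
tool_rot: [3.142, -0.0, 2.99]
force: [0.1, 0.5, -0.0]
grip_width: 0.0262
```

Emit:
move_arm([
  [[-0.05, -0.3, 0], [0, 0, 0]],
  [[-0.05, -0.3, 0], [0, 0, 0]],
])

```text
clock: 17.25
position: [0.5105, 0.0675, 0.0623]
tool_rot: [-3.142, -0.0, 2.99]
force: [0.2, 0.0, 1.2]
grip_width: 0.0262
```

```bash
python3 - <<'E'
from h import *
F=[]
for i in range(2):
    d=grab_frame("scene");F.append(observe()["force"])
print(np.round(F,2))
c=d["frame"][140:220,260:340]
cv2.imwrite("pics/a7.png",cv2.resize(cv2.cvtColor(c,cv2.COLOR_RGB2BGR),None,fx=7,fy=7,interpolation=cv2.INTER_CUBIC))
E
```

```text
[[-0.44 -0.17  0.88]
 [ 0.13  0.44 -0.2 ]]
```

View pics/a7.png

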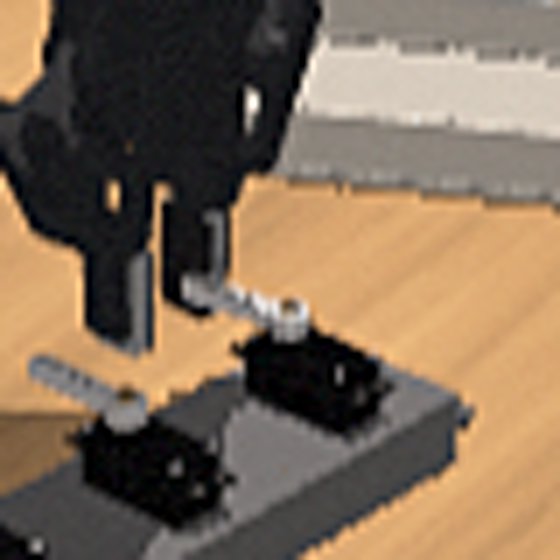

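The horn has swung clearly the other way (hub (293,315) to tip (185,288)), still with no force. Pocket 1 looks worn. I'll feel for its end stop.

Emit:
move_arm([
  [[-0.05, -0.3, 0], [0, 0, 0]],
  [[-0.05, -0.3, 0], [0, 0, 0]],
])

```text
clock: 17.6
position: [0.5105, 0.0672, 0.0623]
tool_rot: [3.142, -0.0, 2.99]
force: [-0.5, 0.7, 0.7]
grip_width: 0.0262
```

Emit:
move_arm([
  [[-0.05, -0.3, 0], [0, 0, 0]],
  [[-0.05, -0.3, 0], [0, 0, 0]],
])

```text
clock: 17.85
position: [0.5105, 0.067, 0.0623]
tool_rot: [3.141, 0.0, 2.99]
force: [-0.6, 2.0, 1.0]
grip_width: 0.0257
```

Emit:
move_arm([
  [[-0.05, -0.3, 0], [0, 0, 0]],
  [[-0.05, -0.3, 0], [0, 0, 0]],
])

```text
clock: 18.1
position: [0.5104, 0.0667, 0.0623]
tool_rot: [3.141, 0.0, 2.99]
force: [0.4, 2.7, 1.1]
grip_width: 0.0259
```

Emit:
move_arm([
  [[-0.03, -0.2, 0], [0, 0, 0]],
  [[-0.03, -0.2, 0], [0, 0, 0]],
])

```text
clock: 18.35
position: [0.5104, 0.0665, 0.0623]
tool_rot: [3.141, 0.0, 2.99]
force: [-0.0, 2.8, 2.0]
grip_width: 0.0256
```

Emit:
move_arm([
  [[-0.03, -0.2, 0], [0, 0, 0]],
  [[-0.03, -0.2, 0], [0, 0, 0]],
])

```text
clock: 18.6
position: [0.5104, 0.0664, 0.0623]
tool_rot: [3.141, 0.0, 2.99]
force: [0.3, 4.8, 1.7]
grip_width: 0.026
```

Emit:
move_arm([
  [[0.8, 6, 0], [0, 0, 0]],
  [[1.8, 12, 0], [0, 0, 0]],
  [[1.8, 12, 15], [0, 0, 0]],
  [[1.8, 12, 35], [0, 0, 0]],
  [[-4, -25, 35], [0, 0, 0]],
  [[-9.4, -58.8, 35], [0, 0, 0]],
  [[-9.4, -58.8, 35], [0, 0, 0]],
  [[-9.4, -58.8, 15], [0, 0, 0]],
  [[-9.4, -58.8, 0], [0, 0, 0]],
  [[-9.4, -58.8, 0], [0, 0, 0]],
])

```text
clock: 19.85
position: [0.5005, 0.0078, 0.0616]
tool_rot: [-3.141, -0.002, 2.99]
force: [0.8, -0.0, 0.6]
grip_width: 0.0261
```

```bash
python3 look.py b1
```

```text
19.95 [0.501  0.0077 0.0625] [-3.142 -0.     2.99 ] [0.23 0.7  0.47] 0.026085679752770007
```

View pics/b1.png

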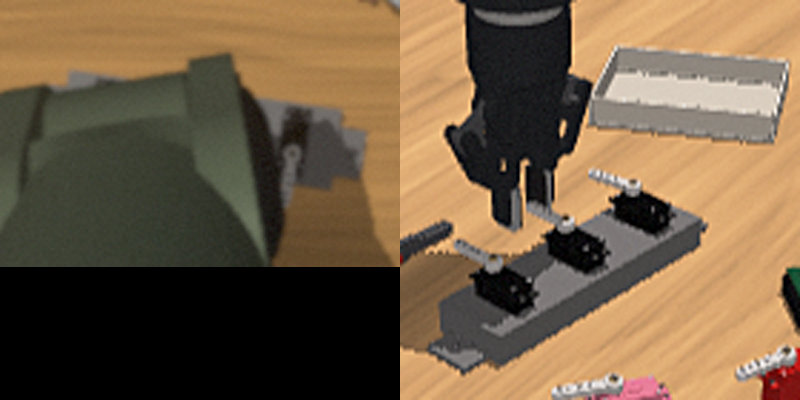

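The fingers straddle the pocket 2 horn; the arm covers it in the top view. Pocket 1's end-to-end travel was about 30.6 mm, with about 18 mm of gap in that, so its play is about 12.5 mm. Now pocket 2, stopping the moment the force rises.

Emit:
move_arm([
  [[0.4, 3, 0], [0, 0, 0]],
  [[0.9, 6, 0], [0, 0, 0]],
  [[1.2, 8, 0], [0, 0, 0]],
  [[1.2, 8, 0], [0, 0, 0]],
])

```text
clock: 20.45
position: [0.5022, 0.0156, 0.0624]
tool_rot: [3.142, 0.0, 2.99]
force: [-0.8, 0.5, -0.0]
grip_width: 0.026
```

Emit:
move_arm([
  [[0.08, 0.5, 0], [0, 0, 0]],
  [[0.08, 0.5, 0], [0, 0, 0]],
])

```text
clock: 20.7
position: [0.5022, 0.0159, 0.0623]
tool_rot: [-3.142, -0.0, 2.99]
force: [0.2, 0.5, 0.5]
grip_width: 0.0262
```

Emit:
move_arm([
  [[0.08, 0.5, 0], [0, 0, 0]],
  [[0.08, 0.5, 0], [0, 0, 0]],
])

```text
clock: 20.95
position: [0.5024, 0.0164, 0.0623]
tool_rot: [3.142, 0.0, 2.99]
force: [0.7, -0.8, 0.0]
grip_width: 0.026
```

Emit:
move_arm([
  [[0.06, 0.4, 0], [0, 0, 0]],
  [[0.06, 0.4, 0], [0, 0, 0]],
])

```text
clock: 21.2
position: [0.5024, 0.0168, 0.0623]
tool_rot: [-3.142, -0.0, 2.99]
force: [0.6, 0.0, -0.2]
grip_width: 0.0261
```

Emit:
move_arm([
  [[0.06, 0.4, 0], [0, 0, 0]],
  [[0.06, 0.4, 0], [0, 0, 0]],
])

```text
clock: 21.45
position: [0.5024, 0.0172, 0.0623]
tool_rot: [-3.142, -0.0, 2.99]
force: [0.4, 0.2, 0.4]
grip_width: 0.0262
```

Emit:
move_arm([
  [[0.06, 0.4, 0], [0, 0, 0]],
  [[0.06, 0.4, 0], [0, 0, 0]],
])

```text
clock: 21.7
position: [0.5025, 0.0176, 0.0623]
tool_rot: [-3.142, -0.0, 2.99]
force: [-0.2, -0.7, 0.3]
grip_width: 0.0257
```

Emit:
move_arm([
  [[0.05, 0.3, 0], [0, 0, 0]],
  [[0.05, 0.3, 0], [0, 0, 0]],
])

```text
clock: 21.95
position: [0.5025, 0.0179, 0.0623]
tool_rot: [-3.142, -0.0, 2.99]
force: [-1.0, -1.2, 1.1]
grip_width: 0.0264
```

Emit:
move_arm([
  [[0.03, 0.2, 0], [0, 0, 0]],
  [[0.03, 0.2, 0], [0, 0, 0]],
])

```text
clock: 22.2
position: [0.5026, 0.0181, 0.0623]
tool_rot: [-3.141, 0.0, 2.99]
force: [0.1, -2.0, 1.2]
grip_width: 0.0257
```

Emit:
move_arm([
  [[0.03, 0.2, 0], [0, 0, 0]],
  [[0.03, 0.2, 0], [0, 0, 0]],
])

```text
clock: 22.45
position: [0.5026, 0.0182, 0.0623]
tool_rot: [-3.141, -0.0, 2.99]
force: [-1.1, -0.8, 1.0]
grip_width: 0.0258
```

Emit:
move_arm([
  [[0.03, 0.2, 0], [0, 0, 0]],
  [[0.03, 0.2, 0], [0, 0, 0]],
])

```text
clock: 22.7
position: [0.5026, 0.0184, 0.0623]
tool_rot: [-3.141, -0.0, 2.99]
force: [-1.3, -2.0, 1.6]
grip_width: 0.026
```

Emit:
move_arm([
  [[0.03, 0.2, 0], [0, 0, 0]],
  [[0.03, 0.2, 0], [0, 0, 0]],
])

```text
clock: 22.95
position: [0.5026, 0.0186, 0.0623]
tool_rot: [-3.141, -0.0, 2.99]
force: [-1.8, -3.7, 2.5]
grip_width: 0.026
```

Emit:
move_arm([
  [[0.03, 0.2, 0], [0, 0, 0]],
  [[0.03, 0.2, 0], [0, 0, 0]],
])

```text
clock: 23.2
position: [0.5026, 0.0188, 0.0623]
tool_rot: [-3.141, -0.0, 2.99]
force: [-1.8, -4.2, 2.3]
grip_width: 0.0258
```

Pocket 2's +y end stop came at only 11 mm from the centre with 4.2 N. Other side now.

Emit:
move_arm([
  [[-0.8, -5, 0], [0, 0, 0]],
  [[-1.5, -10, 0], [0, 0, 0]],
  [[-2.3, -15, 0], [0, 0, 0]],
  [[-2.7, -17.5, 0], [0, 0, 0]],
  [[-2.9, -18.5, 0], [0, 0, 0]],
  [[-2.9, -18.5, 0], [0, 0, 0]],
])

```text
clock: 23.95
position: [0.4998, 0.0005, 0.0623]
tool_rot: [3.142, 0.0, 2.99]
force: [-0.0, -0.3, -0.7]
grip_width: 0.0257
```

Emit:
move_arm([
  [[-0.08, -0.5, 0], [0, 0, 0]],
  [[-0.08, -0.5, 0], [0, 0, 0]],
])

```text
clock: 24.2
position: [0.4997, -0.0, 0.0623]
tool_rot: [-3.142, -0.0, 2.99]
force: [0.1, 0.7, 0.8]
grip_width: 0.0265
```

Emit:
move_arm([
  [[-0.08, -0.5, 0], [0, 0, 0]],
  [[-0.08, -0.5, 0], [0, 0, 0]],
])

```text
clock: 24.45
position: [0.4996, -0.0006, 0.0623]
tool_rot: [-3.142, 0.0, 2.99]
force: [1.0, -0.5, -0.5]
grip_width: 0.0256
```

Emit:
move_arm([
  [[-0.06, -0.4, 0], [0, 0, 0]],
  [[-0.06, -0.4, 0], [0, 0, 0]],
])

```text
clock: 24.7
position: [0.4996, -0.001, 0.0623]
tool_rot: [-3.142, -0.0, 2.99]
force: [-0.2, -0.6, 0.8]
grip_width: 0.0257
```

Emit:
move_arm([
  [[-0.06, -0.4, 0], [0, 0, 0]],
  [[-0.06, -0.4, 0], [0, 0, 0]],
])

```text
clock: 24.95
position: [0.4995, -0.0014, 0.0623]
tool_rot: [-3.142, -0.0, 2.99]
force: [0.5, 0.2, -0.2]
grip_width: 0.0262
```

Emit:
move_arm([
  [[-0.06, -0.4, 0], [0, 0, 0]],
  [[-0.06, -0.4, 0], [0, 0, 0]],
])

```text
clock: 25.2
position: [0.4994, -0.0019, 0.0623]
tool_rot: [-3.142, -0.0, 2.99]
force: [-0.4, -0.3, -0.2]
grip_width: 0.0263
```

Emit:
move_arm([
  [[-0.05, -0.3, 0], [0, 0, 0]],
  [[-0.05, -0.3, 0], [0, 0, 0]],
])

```text
clock: 25.45
position: [0.4994, -0.0021, 0.0623]
tool_rot: [-3.142, -0.0, 2.99]
force: [0.6, 0.0, -0.2]
grip_width: 0.0258
```

Emit:
move_arm([
  [[-0.05, -0.3, 0], [0, 0, 0]],
  [[-0.05, -0.3, 0], [0, 0, 0]],
])

```text
clock: 25.7
position: [0.4994, -0.0024, 0.0623]
tool_rot: [3.142, 0.0, 2.99]
force: [-1.7, 0.1, 0.0]
grip_width: 0.0264
```

Emit:
move_arm([
  [[-0.05, -0.3, 0], [0, 0, 0]],
  [[-0.05, -0.3, 0], [0, 0, 0]],
])

```text
clock: 25.95
position: [0.4993, -0.0027, 0.0623]
tool_rot: [-3.142, -0.0, 2.99]
force: [-0.8, 1.1, 0.6]
grip_width: 0.0258
```

Emit:
move_arm([
  [[-0.05, -0.3, 0], [0, 0, 0]],
  [[-0.05, -0.3, 0], [0, 0, 0]],
])

```text
clock: 26.2
position: [0.4993, -0.0029, 0.0623]
tool_rot: [3.142, 0.0, 2.99]
force: [0.1, 1.5, 1.4]
grip_width: 0.0258
```

Emit:
move_arm([
  [[-0.03, -0.2, 0], [0, 0, 0]],
  [[-0.03, -0.2, 0], [0, 0, 0]],
])

```text
clock: 26.45
position: [0.4993, -0.0031, 0.0623]
tool_rot: [3.142, 0.0, 2.99]
force: [-0.1, 1.5, 2.1]
grip_width: 0.0262
```

Emit:
move_arm([
  [[-0.03, -0.2, 0], [0, 0, 0]],
  [[-0.03, -0.2, 0], [0, 0, 0]],
])

```text
clock: 26.7
position: [0.4992, -0.0033, 0.0623]
tool_rot: [3.142, 0.0, 2.99]
force: [-0.4, 2.4, 1.9]
grip_width: 0.0259
```

Emit:
move_arm([
  [[-0.03, -0.2, 0], [0, 0, 0]],
  [[-0.03, -0.2, 0], [0, 0, 0]],
])

```text
clock: 26.95
position: [0.4992, -0.0035, 0.0623]
tool_rot: [3.141, 0.0, 2.99]
force: [-0.4, 3.5, 1.5]
grip_width: 0.026
```

Emit:
move_arm([
  [[-0.03, -0.2, 0], [0, 0, 0]],
  [[-0.03, -0.2, 0], [0, 0, 0]],
])

```text
clock: 27.2
position: [0.4992, -0.0037, 0.0623]
tool_rot: [3.141, 0.0, 2.99]
force: [-0.7, 4.7, 1.5]
grip_width: 0.0264
```

Pocket 2's travel is 22.8 mm against 30.6 mm, so it is sound. Now pocket 3 to confirm.

Emit:
move_arm([
  [[0.9, 6, 0], [0, 0, 0]],
  [[1.7, 11.3, 0], [0, 0, 0]],
  [[1.7, 11.3, 15], [0, 0, 0]],
  [[1.7, 11.3, 35], [0, 0, 0]],
  [[-4, -25, 35], [0, 0, 0]],
  [[-9.6, -62.8, 35], [0, 0, 0]],
  [[-9.6, -62.8, 35], [0, 0, 0]],
  [[-9.6, -62.8, 15], [0, 0, 0]],
  [[-9.6, -62.8, 0], [0, 0, 0]],
  [[-9.6, -62.8, 0], [0, 0, 0]],
])

```text
clock: 28.45
position: [0.4891, -0.0662, 0.0617]
tool_rot: [-3.141, -0.002, 2.99]
force: [0.6, 1.0, 0.6]
grip_width: 0.0256
```

```bash
python3 look.py c1
```

```text
28.55 [ 0.4896 -0.0664  0.0626] [-3.142 -0.     2.99 ] [-0.17 -0.08  0.25] 0.026256580042498957
```

View pics/c1.png

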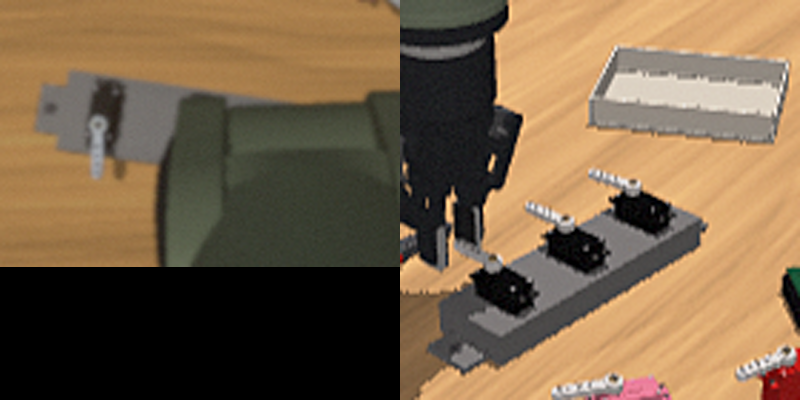

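The fingers straddle horn 3 without touching. The top view shows horn 1 leaning in its play.

Emit:
move_arm([
  [[0.4, 3, 0], [0, 0, 0]],
  [[0.9, 6, 0], [0, 0, 0]],
  [[1.3, 8.5, 0], [0, 0, 0]],
  [[1.4, 9, 0], [0, 0, 0]],
  [[1.4, 9, 0], [0, 0, 0]],
])

```text
clock: 29.18
position: [0.491, -0.0576, 0.0623]
tool_rot: [-3.142, 0.0, 2.99]
force: [-0.2, 0.1, 0.4]
grip_width: 0.026
```

Emit:
move_arm([
  [[0.08, 0.5, 0], [0, 0, 0]],
  [[0.08, 0.5, 0], [0, 0, 0]],
])

```text
clock: 29.42
position: [0.491, -0.0571, 0.0623]
tool_rot: [-3.142, -0.0, 2.99]
force: [0.3, -0.6, 0.3]
grip_width: 0.026
```

Emit:
move_arm([
  [[0.06, 0.4, 0], [0, 0, 0]],
  [[0.06, 0.4, 0], [0, 0, 0]],
])

```text
clock: 29.68
position: [0.4911, -0.0567, 0.0623]
tool_rot: [-3.142, -0.0, 2.99]
force: [-0.7, -0.7, -0.7]
grip_width: 0.0258
```

Emit:
move_arm([
  [[0.05, 0.3, 0], [0, 0, 0]],
  [[0.05, 0.3, 0], [0, 0, 0]],
])

```text
clock: 29.92
position: [0.4911, -0.0564, 0.0623]
tool_rot: [-3.142, -0.0, 2.99]
force: [-0.7, -0.1, 0.1]
grip_width: 0.0262
```

Emit:
move_arm([
  [[0.05, 0.3, 0], [0, 0, 0]],
  [[0.05, 0.3, 0], [0, 0, 0]],
])

```text
clock: 30.18
position: [0.4912, -0.0561, 0.0623]
tool_rot: [-3.142, 0.0, 2.99]
force: [-1.4, -1.5, 0.6]
grip_width: 0.0264
```

Emit:
move_arm([
  [[0.05, 0.3, 0], [0, 0, 0]],
  [[0.05, 0.3, 0], [0, 0, 0]],
])

```text
clock: 30.42
position: [0.4912, -0.0559, 0.0623]
tool_rot: [-3.141, -0.0, 2.99]
force: [-1.3, -2.5, 0.8]
grip_width: 0.0257
```

Emit:
move_arm([
  [[0.03, 0.2, 0], [0, 0, 0]],
  [[0.03, 0.2, 0], [0, 0, 0]],
])

```text
clock: 30.68
position: [0.4912, -0.0557, 0.0623]
tool_rot: [-3.141, -0.0, 2.99]
force: [-0.9, -2.1, 0.9]
grip_width: 0.0261
```

Emit:
move_arm([
  [[0.04, 0.25, 0], [0, 0, 0]],
  [[0.04, 0.25, 0], [0, 0, 0]],
])

```text
clock: 30.92
position: [0.4913, -0.0555, 0.0623]
tool_rot: [-3.141, -0.0, 2.99]
force: [-1.6, -3.7, 1.9]
grip_width: 0.026
```

Emit:
move_arm([
  [[0.03, 0.2, 0], [0, 0, 0]],
  [[0.03, 0.2, 0], [0, 0, 0]],
])

```text
clock: 31.18
position: [0.4913, -0.0553, 0.0623]
tool_rot: [-3.141, 0.0, 2.99]
force: [-1.8, -4.9, 2.8]
grip_width: 0.0259
```

Emit:
move_arm([
  [[-0.8, -5, 0], [0, 0, 0]],
  [[-1.5, -10, 0], [0, 0, 0]],
  [[-2.3, -15, 0], [0, 0, 0]],
  [[-2.8, -18, 0], [0, 0, 0]],
  [[-3, -19.5, 0], [0, 0, 0]],
  [[-3, -19.5, 0], [0, 0, 0]],
])

```text
clock: 31.92
position: [0.4883, -0.0747, 0.0623]
tool_rot: [-3.142, 0.0, 2.99]
force: [-0.4, -0.9, -0.1]
grip_width: 0.026
```

Emit:
move_arm([
  [[-0.08, -0.5, 0], [0, 0, 0]],
  [[-0.08, -0.5, 0], [0, 0, 0]],
])

```text
clock: 32.17
position: [0.4883, -0.0751, 0.0623]
tool_rot: [3.142, 0.0, 2.99]
force: [0.4, 0.9, -0.4]
grip_width: 0.0261
```

Emit:
move_arm([
  [[-0.06, -0.4, 0], [0, 0, 0]],
  [[-0.06, -0.4, 0], [0, 0, 0]],
])

```text
clock: 32.42
position: [0.4882, -0.0756, 0.0623]
tool_rot: [-3.142, 0.0, 2.99]
force: [0.2, 0.3, -0.6]
grip_width: 0.0259
```

Emit:
move_arm([
  [[-0.05, -0.3, 0], [0, 0, 0]],
  [[-0.05, -0.3, 0], [0, 0, 0]],
])

```text
clock: 32.67
position: [0.4881, -0.0759, 0.0623]
tool_rot: [-3.142, 0.0, 2.99]
force: [0.5, -0.1, -0.8]
grip_width: 0.026
```

Emit:
move_arm([
  [[-0.05, -0.3, 0], [0, 0, 0]],
  [[-0.05, -0.3, 0], [0, 0, 0]],
])

```text
clock: 32.92
position: [0.4881, -0.0762, 0.0623]
tool_rot: [-3.142, -0.0, 2.99]
force: [0.2, 0.3, -0.0]
grip_width: 0.0264
```

Emit:
move_arm([
  [[-0.05, -0.3, 0], [0, 0, 0]],
  [[-0.05, -0.3, 0], [0, 0, 0]],
])

```text
clock: 33.17
position: [0.488, -0.0765, 0.0623]
tool_rot: [-3.142, 0.0, 2.99]
force: [0.7, -0.1, -0.6]
grip_width: 0.0261
```

Emit:
move_arm([
  [[-0.05, -0.3, 0], [0, 0, 0]],
  [[-0.05, -0.3, 0], [0, 0, 0]],
])

```text
clock: 33.42
position: [0.488, -0.0768, 0.0623]
tool_rot: [-3.142, 0.0, 2.99]
force: [-0.8, 0.5, 0.8]
grip_width: 0.0262
```

Emit:
move_arm([
  [[-0.04, -0.25, 0], [0, 0, 0]],
  [[-0.04, -0.25, 0], [0, 0, 0]],
])

```text
clock: 33.67
position: [0.488, -0.077, 0.0623]
tool_rot: [3.142, 0.0, 2.99]
force: [-0.3, 0.6, 0.1]
grip_width: 0.0264
```

Emit:
move_arm([
  [[-0.03, -0.2, 0], [0, 0, 0]],
  [[-0.03, -0.2, 0], [0, 0, 0]],
])

```text
clock: 33.92
position: [0.488, -0.0771, 0.0623]
tool_rot: [3.142, 0.0, 2.99]
force: [-0.7, 1.0, 0.5]
grip_width: 0.0258
```

Emit:
move_arm([
  [[-0.04, -0.25, 0], [0, 0, 0]],
  [[-0.04, -0.25, 0], [0, 0, 0]],
])

```text
clock: 34.17
position: [0.4879, -0.0774, 0.0623]
tool_rot: [3.141, 0.0, 2.99]
force: [-0.5, 3.3, 0.7]
grip_width: 0.0263
```

Emit:
move_arm([
  [[-0.04, -0.25, 0], [0, 0, 0]],
  [[-0.04, -0.25, 0], [0, 0, 0]],
])

```text
clock: 34.42
position: [0.4879, -0.0776, 0.0623]
tool_rot: [3.141, 0.0, 2.99]
force: [-0.8, 2.9, 1.8]
grip_width: 0.0257
```

Emit:
move_arm([
  [[-0.03, -0.2, 0], [0, 0, 0]],
  [[-0.03, -0.2, 0], [0, 0, 0]],
])

```text
clock: 34.67
position: [0.4878, -0.0778, 0.0623]
tool_rot: [3.141, 0.0, 2.99]
force: [0.4, 5.6, 1.7]
grip_width: 0.0265
```

Pocket 3's travel is 22.8 mm and it reaches its stops, so it is sound. Pocket 1, at 30.6 mm, is the worn one. From the rocking midpoints its centre is at about (0.5667, 0.0733). I'll back off and go above it.

Emit:
move_arm([
  [[0.9, 6, 0], [0, 0, 0]],
  [[1.7, 11.3, 0], [0, 0, 0]],
  [[1.7, 11.3, 25], [0, 0, 0]],
  [[1.7, 11.3, 60], [0, 0, 0]],
  [[30, 60, 60], [0, 0, 0]],
  [[60, 110, 60], [0, 0, 0]],
  [[78.9, 151.1, 60], [0, 0, 0]],
  [[78.9, 151.1, 60], [0, 0, 0]],
  [[78.9, 151.1, 60], [0, 0, 0]],
])

```text
clock: 35.8
position: [0.5663, 0.073, 0.1221]
tool_rot: [-3.141, -0.0, 2.99]
force: [0.1, -0.6, -0.5]
grip_width: 0.026
```

Emit:
move_arm([
  [[0, 0, -10], [0, 0, 0]],
  [[0, 0, -20], [0, 0, 0]],
  [[0, 0, -20], [0, 0, 0]],
  [[0, 0, -20], [0, 0, 0]],
], jaw=42)

```text
clock: 36.3
position: [0.5667, 0.073, 0.1023]
tool_rot: [-3.142, -0.0, 2.989]
force: [0.3, 0.1, -1.3]
grip_width: 0.042
```

```bash
python3 look.py d1
```

```text
36.4 [0.5669 0.0731 0.1025] [3.141 0.    2.99 ] [ 0.74 -0.12 -0.65] 0.04188682770069288
```

View pics/d1.png

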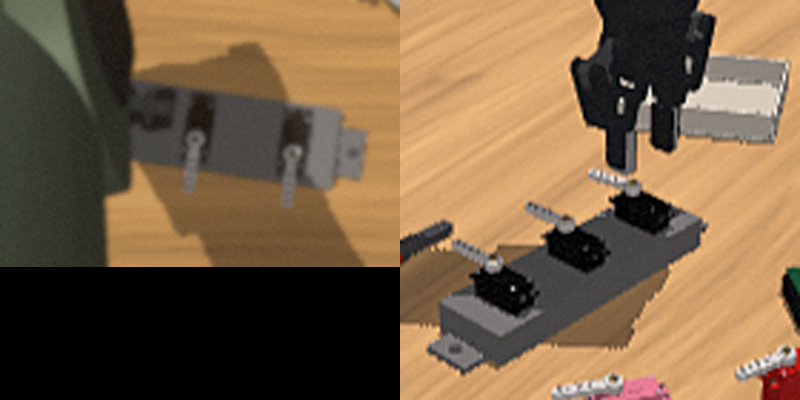

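The fingers are centred above servo 1. I'll descend to straddle the case, checking the force.

Emit:
move_arm([
  [[0, 0, -20], [0, 0, 0]],
  [[0, 0, -38], [0, 0, 0]],
  [[0, 0, -46], [0, 0, 0]],
  [[0, 0, -49], [0, 0, 0]],
  [[0, 0, -49], [0, 0, 0]],
])

```text
clock: 37.02
position: [0.5668, 0.0732, 0.0534]
tool_rot: [3.142, 0.0, 2.99]
force: [-0.1, -0.2, 1.6]
grip_width: 0.0426
```

```bash
python3 look.py d2
```

```text
37.125 [0.567  0.0732 0.0537] [3.141e+00 1.000e-03 2.990e+00] [ 1.03 -0.67  0.52] 0.04178906391101509
```

View pics/d2.png

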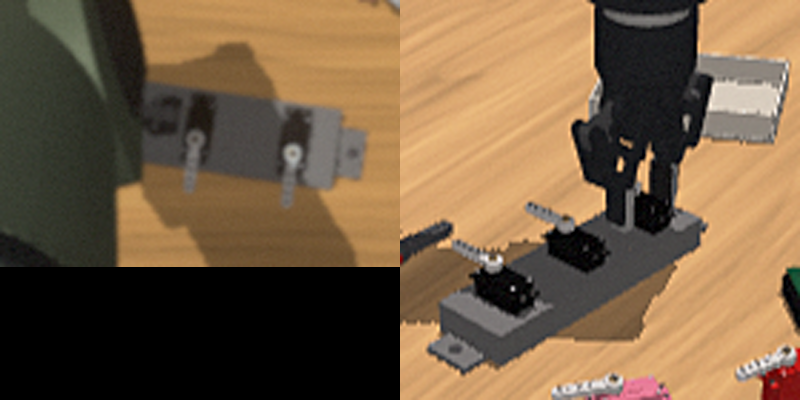

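The fingers straddle the case with no contact force. Closing gently.

Emit:
move_arm([
  [[0, 0, 0], [0, 0, 0]],
  [[0, 0, 0], [0, 0, 0]],
  [[0, 0, 0], [0, 0, 0]],
  [[0, 0, 0], [0, 0, 0]],
  [[0, 0, 0], [0, 0, 0]],
  [[0, 0, 0], [0, 0, 0]],
], jaw=12, grip_force=30)

```text
clock: 37.88
position: [0.5669, 0.0732, 0.0537]
tool_rot: [3.141, 0.001, 2.99]
force: [-1.7, -0.5, 5.6]
grip_width: 0.0194
```

Emit:
move_arm([
  [[0, 0, 4], [0, 0, 0]],
  [[0, 0, 9], [0, 0, 0]],
  [[0, 0, 15], [0, 0, 0]],
  [[0, 0, 22], [0, 0, 0]],
  [[0, 0, 40], [0, 0, 0]],
  [[0, 0, 65], [0, 0, 0]],
  [[0, 0, 65], [0, 0, 0]],
])

```text
clock: 38.75
position: [0.5678, 0.0733, 0.1208]
tool_rot: [3.14, 0.003, 2.99]
force: [0.1, 0.6, -1.5]
grip_width: 0.0193
```

```bash
python3 look.py d3
```

```text
38.85 [0.5667 0.0732 0.1188] [3.141e+00 1.000e-03 2.990e+00] [-0.2   0.31 -0.57] 0.019210959852133867
```

View pics/d3.png

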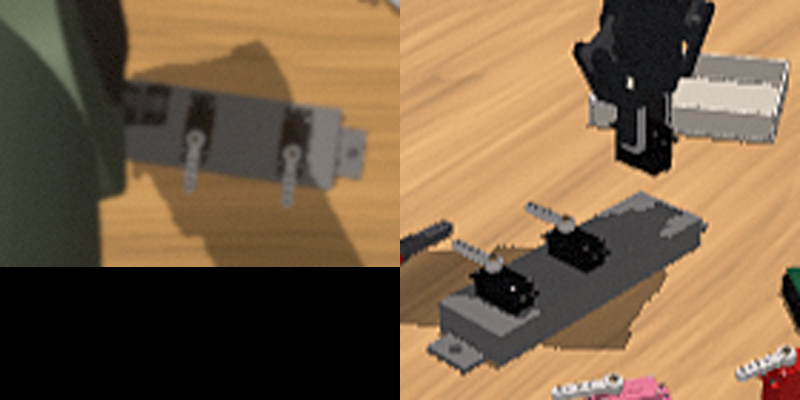

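The servo is out and hanging straight, and the two others are still seated. Moving over the tray.

Emit:
move_arm([
  [[-12, 35, 0], [0, 0, 0.07]],
  [[-28, 80, 0], [0, 0, 0.17]],
  [[-45, 125, 0], [0, 0, 0.27]],
  [[-61, 170, 0], [0, 0, 0.37]],
  [[-78, 215, 0], [0, 0, 0.46]],
  [[-88.7, 245.8, 0], [0, 0, 0.524]],
  [[-88.7, 245.8, 0], [0, 0, 0.524]],
  [[-88.7, 245.8, 0], [0, 0, 0.524]],
  [[-88.7, 245.8, 0], [0, 0, 0.524]],
])

```text
clock: 39.98
position: [0.4784, 0.3178, 0.1181]
tool_rot: [-3.141, -0.0, -2.771]
force: [-0.3, 0.5, -1.1]
grip_width: 0.0189
```

```bash
cat > look2.py <<'E'
from h import *
import sys
ims=[]
for n,(r,c) in (("top",(210,40)),("scene",(100,250))):
    d=grab_frame(n);k=d["frame"][r:r+130,c:c+130];ims.append(cv2.resize(cv2.cvtColor(k,cv2.COLOR_RGB2BGR),(400,400),interpolation=cv2.INTER_CUBIC))
cv2.imwrite(f"pics/{sys.argv[1]}.png",np.hstack(ims))
s=observe();print(s["clock"],s["position"].round(4),s["tool_rot"].round(3),s["force"].round(2),s["grip_width"])
E
python3 look2.py e1
```

```text
40.075 [0.4784 0.3182 0.1182] [-3.141 -0.    -2.771] [-0.48  0.42 -0.69] 0.019047530585092197
```

View pics/e1.png

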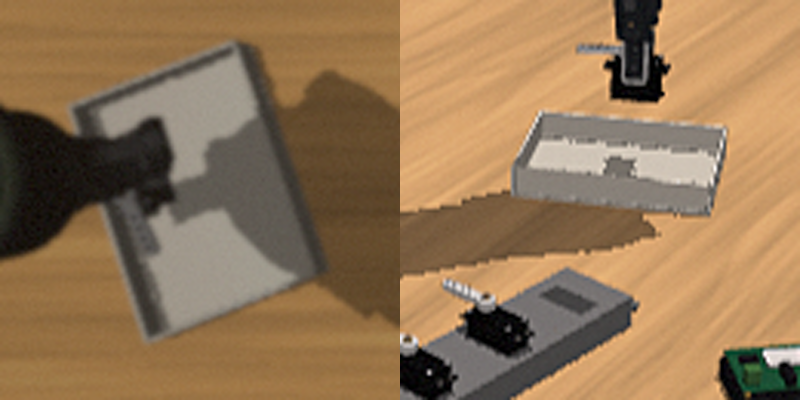

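The servo hangs over the tray with its horn along the tray's long axis. Lowering.

Emit:
move_arm([
  [[0, 0, -25], [0, 0, 0]],
  [[0, 0, -48], [0, 0, 0]],
  [[0, 0, -62], [0, 0, 0]],
  [[0, 0, -68], [0, 0, 0]],
  [[0, 0, -70], [0, 0, 0]],
  [[0, 0, -70], [0, 0, 0]],
])

```text
clock: 40.83
position: [0.4782, 0.3192, 0.0487]
tool_rot: [3.141, 0.001, -2.77]
force: [0.2, -0.2, 0.7]
grip_width: 0.0192
```

Emit:
move_arm([
  [[0, 0, -0.7], [0, 0, 0]],
  [[0, 0, -1.0], [0, 0, 0]],
  [[0, 0, -1.0], [0, 0, 0]],
])

```text
clock: 41.2
position: [0.4781, 0.319, 0.0474]
tool_rot: [3.142, 0.0, -2.769]
force: [-0.0, 0.3, -0.5]
grip_width: 0.0195
```

```bash
python3 look2.py e2
```

```text
41.3 [0.478  0.319  0.0473] [-3.142  0.    -2.769] [-0.58  0.09 -1.13] 0.019164229418564944
```

View pics/e2.png

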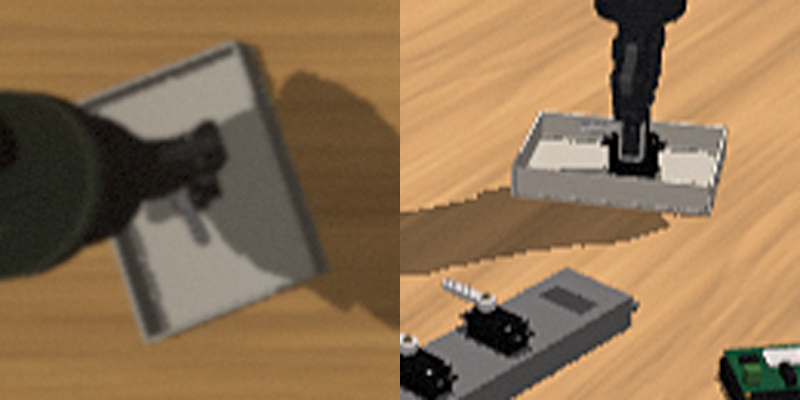

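The servo is well inside the tray and just above the floor. Feeling for the floor.

Emit:
move_arm([
  [[0, 0, -0.5], [0, 0, 0]],
  [[0, 0, -0.5], [0, 0, 0]],
])

```text
clock: 41.55
position: [0.478, 0.319, 0.0468]
tool_rot: [-3.142, -0.0, -2.769]
force: [0.4, -0.4, -1.3]
grip_width: 0.0195
```

Emit:
move_arm([
  [[0, 0, -0.4], [0, 0, 0]],
  [[0, 0, -0.4], [0, 0, 0]],
])

```text
clock: 41.8
position: [0.478, 0.319, 0.0467]
tool_rot: [-3.142, 0.0, -2.769]
force: [-1.8, -1.3, 7.6]
grip_width: 0.0192
```

It touches the floor at 7.6 N, at the expected height. Releasing, then straight up.

Emit:
move_arm([
  [[0, 0, 0], [0, 0, 0]],
  [[0, 0, 0], [0, 0, 0]],
  [[0, 0, 0], [0, 0, 0]],
  [[0, 0, 0], [0, 0, 0]],
  [[0, 0, 0], [0, 0, 0]],
], jaw=42)

```text
clock: 42.42
position: [0.478, 0.319, 0.0464]
tool_rot: [-3.142, -0.0, -2.769]
force: [0.1, 0.2, -0.4]
grip_width: 0.0424
```

Emit:
move_arm([
  [[0, 0, 10], [0, 0, 0]],
  [[0, 0, 30], [0, 0, 0]],
  [[0, 0, 70], [0, 0, 0]],
  [[0, 0, 120], [0, 0, 0]],
  [[-20, 50, 150], [0, 0, 0]],
  [[-60, 100, 160], [0, 0, 0]],
  [[-110, 150, 160], [0, 0, 0]],
  [[-150, 190, 160], [0, 0, 0]],
  [[-150, 190, 160], [0, 0, 0]],
  [[-150, 190, 160], [0, 0, 0]],
])

```text
clock: 43.68
position: [0.3281, 0.5088, 0.2068]
tool_rot: [-3.141, 0.0, -2.769]
force: [0.6, 0.4, -0.9]
grip_width: 0.0421
```

```bash
python3 look2.py f1; python3 - <<'E'
from h import *
d=grab_frame("top");a=cv2.cvtColor(d["frame"],cv2.COLOR_RGB2BGR)
d=grab_frame("scene");b=cv2.cvtColor(d["frame"],cv2.COLOR_RGB2BGR)
cv2.imwrite("pics/f2.png",cv2.resize(np.hstack([a[:,:400],b[:,140:540]]),(800,420)))
E
```

```text
43.775 [0.3293 0.5079 0.2067] [-3.141  0.    -2.771] [-0.5  -0.41  0.15] 0.042012717573767865
```

View pics/f1.png

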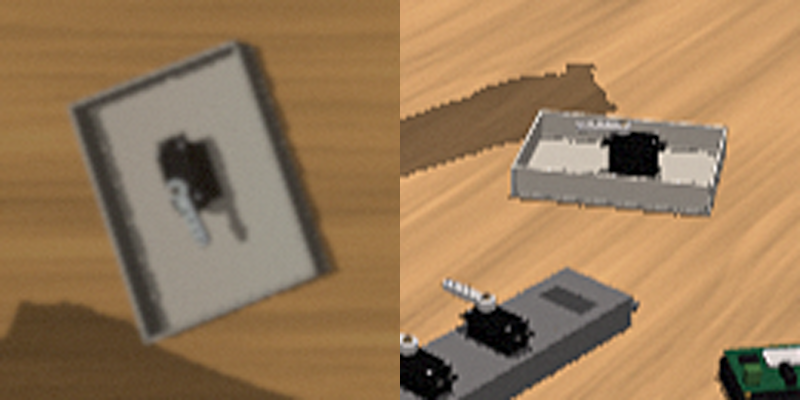

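View pics/f2.png

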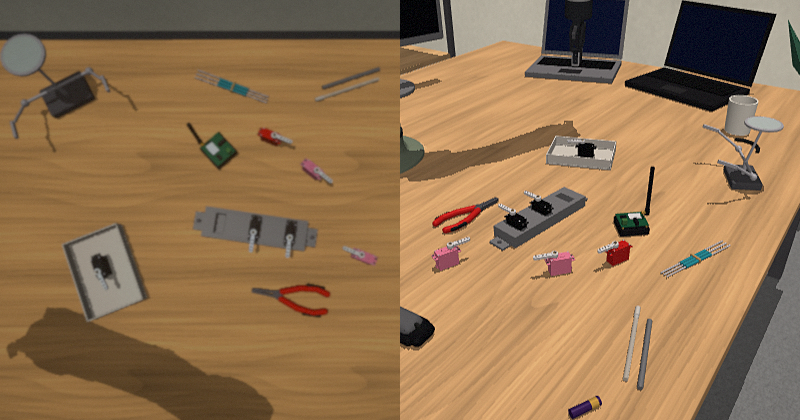

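The servo stands upright in the tray with its horn along the tray, clear of the walls. The two sound servos are still seated and everything else is where it was. Handing in.

```bash
python3 -c "
from workcell import *
print(job_done())"
```

```text
the job is handed in; nothing more can be done
None
```

The worn servo was the one in pocket 1 (stand's +y end). It now stands upright in the white parts tray, and I handed the job in at about 44 s of the 72 s allowed.

| Pocket | Travel between end stops (mm, includes about 18 mm of finger gap) | Force at the stops (N) | Result |
|---|---|---|---|
| 1 | 30.6 | 3.2 and 4.8 | Worn |
| 2 | 22.8 | 4.2 and 4.7 | Sound |
| 3 | 22.8 | 4.9 and 5.6 | Sound |

- **Force over the guide:** one reading, the last at pocket 3, was 5.6 N. That is slightly above the 3 to 5 N guide but well below the 11 N that would drive the gears. I could not read the gear angles directly.
- **Play readings:** pocket 1's travel is 7.8 mm more than the other two, which matches the 7.8 mm difference stated between worn and sound play. Each travel figure also includes about 4 mm more than the stated play, which I put down to the cases shifting in their pockets and give under load.
- **Last pictures:** both cameras show the worn servo clear of the tray walls, with servos 2 and 3 still seated. The pliers, radio and the pink and red look-alikes look unmoved. The mouse is only partly in that last view, but the arm never went near it. The gripper was open and well clear.

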